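# Lock the bread bin's sliding lid past its spring catch

### The arm

A 6-joint arm with a two-finger parallel gripper is mounted at the origin on the work surface. World frame = base frame: x ahead of the robot, y to its left, z up, the work surface at z = 0. Lengths are in m, angles in rad, forces in N, time in s.
With the tool pointing down it reaches from about 0.25 to 0.775 m from the base axis. Payload 4 kg.
Tool frame: the origin (TCP) lies midway between the tips of the shut fingers; the grasp point (between the pads) lies 19 mm behind it; z points along the fingers, y is the line along which they close (so a half turn about z gives the same grasp; the last joint's range is limited). The gripper opens to 94 mm and grips with 3 to 60 N. Pads are 16 mm wide; open, the fingers measure 119 mm over their backs; the gripper's body (75 mm by 177 mm) begins 78 mm behind the grasp point.
Start: joints at [1.22, 0.087, 1.371, -0, 1.684, -0.103], TCP at [0.135, 0.533, 0.206] pointing down, gripper open.
Joint ranges: [-3.1, 3.1], [-0.76, 2.03], [0.27, 2.55], [-1.08, 4.22], [0.17, 2.65], [-2.57, 2.57]. Speed limits (rad/s): [2.79, 2.79, 3.14, 3.14, 3.14, 3.14].

### API

Orientations are given as a unit quaternion [x, y, z, w].
In Python, from bench import * gives the robot as it stands.
- The arm moves only by the tool apply_moves, never from a script. Its argument "rows" is text: rows parted by semicolons, each of 6 numbers parted by spaces: the shift along the tool's x, y, z scaled (see below), then the turn, a rotation vector about the tool's x, y, z scaled (see below). A call has 1 to 10 rows; each row shifts and turns the commanded pose from where the row before left it, along the tool's axes as they then stand; what a row does not reach is not made up. The controller multiplies each number of a shift by 100 mm and each number of a turn by 180 degrees. A row lasts 1/8 s, in which the tool goes at most 62.5 mm and 10.7 degrees, less where a joint would pass 70% of its speed; a pose out of reach is approached as far as the arm can. A call with a number of a shift or a turn outside -1 to 1 is refused whole. A call with a gripper value outside its range is refused whole. "grip" is the closure, from -1 (fully open) to 1 (shut), set as the call begins (left out, the last holds). The fingers move at their own pace and stop on an object; "grip_force" is the grip in N (left out, the last holds). Time passes only in rows, so rows that do not move let the fingers close. It gives the time, the measured TCP pose, the force, the opening and the grip force at its end, in the units of the state.
- read_state(): the state, without advancing time (a new reading comes with each control period).
- grab_frame(name): name is "side" or "top" or "wrist"; returns (picture, depth): 420x560x3 uint8, red, green, blue; 420x560 float32, m along the optical axis (not along the pixel's ray), 0 where there is no reading.
- camera_model(name): a dict with "mtx" (3x3 intrinsics, pixels), "rvec" (rotation vector, rad) and "tvec" (3), from world to camera coordinates, as OpenCV has them; the wrist camera has in their place "tool_from_camera" (4x4, takes a point from camera to tool coordinates, whose origin is the TCP and whose axes are the flange's). Camera axes: x right, y down, z forward; pixel columns grow to the right and rows downward; lengths in m; the calibration is good to about 2 mm. The wrist camera is an equidistant fisheye: a pixel r from the principal point sees the ray r / f radians off the axis. A picture is of the moment at which its call begins: read the wrist's pose just before it. camera_model takes no time and is no camera call.
- sign_off(): hands the job in; it is judged then, once.
The state is a dict: "time": time; "qpos": joint angles; "dq": joint speeds; "joint_efforts": joint torques, N m; "position": TCP position; "orientation": TCP orientation; "contact_force": force on the tool from outside, world axes, zero at the start; "ft_torque": the same for the moment, N m; "opening": finger opening in m; "finger_force": force on a finger pad.
Only numpy, scipy, OpenCV 4.12 (cv2) and the standard library are available. Lean on these libraries where they do the work, as an engineer would, in place of code of your own. Each camera call takes 0.05 s, during which the arm holds its last target. There are 200 camera calls.

### The job

Close and lock the bread bin: press the long steel spring bar along its front down and, keeping it held down, push the lid by its wooden lug along the bin until the lug has gone right past the steel tooth; then let go, so that the bar springs up fully and its tooth stands behind the lug. Work by pressing and pushing with the fingertips only, gently: pinch and lift nothing, do not jam the lid, and leave the steamer lid, spoon, container and colander where they are.

Things in the scene. Friction and masses are not known exactly. Their poses are not given: they have to be found in the camera images.
- bread_bin: White bread bin, fixed to the counter, 170 mm (its x) by 260 mm (its y) by 80 mm high. Origin: centre of its underside, on the counter; z up. Its -x side, the front, looks roughly towards the robot and carries a fixed white ledge (x -151 to -85, y -140 to 60, 38 mm high) with the spring bar above it. The flat wooden lid (top at z 87) slides along the bin's +y to close and sticks out past the -y end while open.
- lid (a joint): Travel of the sliding lid along the bin's +y, m: 0 = fully open, 0.084 = against the end stop. The lid has a light friction of about 2 N and stays where it is left. With the bar up the lid stops at 0.040, where its lug meets the tooth. From 0.072 on the lug is past the tooth, and the bar can spring up behind it.
- catch (a joint): How far the spring bar is pressed down, m: 0 = fully up, 0.020 = bottomed. The tooth is below the lug, so that the lug can pass, from 0.012 on; 0.014 to 0.016 is a good depth to hold. The spring takes about 4.5 N at the start, 9 N at 0.015; it comes up by itself when let go.
- lug_face (a point): Centre of the pushing lane on the lug's rear (-y) face; moves with the lid. The lug is a wooden block standing out from the lid's front edge: 60 mm along the bin's x (bin x -145 to -85), 20 mm along y, from z 72 to 98 mm. This point is at bin x -127, z 85, and at bin y = lid travel - 60 mm. Push it towards the bin's +y. Axes as the bin's.
- bar_top (a point): Middle of the pressing lane on the top of the spring bar; moves down with the bar. The bar is a flat steel strip: bin x -150 to -88, bin y -135 to 45, 8 mm thick, top at z 70 mm when up. This point is at bin x -127, y -45. The lane that a fingertip can press and slide along without meeting the tooth is bin x -150 to -102, over the bar's whole length; the lug passes 2 mm above the bar when it is up. Axes as the bin's.
- tooth (a point): Centre of the top of the steel tooth on the spring bar, a 12 mm cube at the bar's inner edge: bin x -100 to -88, y 0 to 12, top at z 82 mm when up; it moves down with the bar.
- steamer_lid: Loose round aluminium steamer lid, 180 mm across, 53 mm high with its knob; origin under its centre. To be left alone.
- wooden_spoon: Loose wooden spoon, 270 mm long, lying in front of the bin; origin at its middle underneath. To be left alone.
- clip_container: Loose closed plastic container with clips, 122 x 97 x 65 mm high; origin under its centre. To be left alone.
- colander: Loose stainless colander, 190 mm across (236 mm over its handles), 85 mm high; origin under its centre. To be left alone.

How it is judged:
By the outcome, as a careful person would: the job done as asked, in the order asked, and still so for the second after the job is handed in, with the robot touching nothing.
It also fails if it takes over 35 s, if anything falls off the work surface, if the arm or the gripper's body presses on something with over 40 N, if the wrist force passes 120 N, or if a joint passes its speed limit or range.

## Working session

There is one attempt and no reset: what is moved stays moved. The work goes in short steps, Python scripts to look and compute and a tool call to move; the robot and the scene stay as the last step left them, time stands still between calls to the robot, and variables do not carry over. Pictures are saved under pics/ and viewed, at most 10 in all, crops included, and the job is handed in when it is done.

Besides the shell and the picture viewer there is one more tool, called after "Call:" as name(argument=value, ...) on one line, values as JSON. apply_moves: Moves the arm, as the interface text tells. Shifts and turns lie within -1 to 1; 1 stands for 100 mm of shift or 180 degrees of turn. Its arguments: {"type":"object","properties":{"rows":{"type":"string"},"grip":{"type":"number"},"grip_force":{"type":"number"}},"required":["rows"]}

```bash
mkdir -p pics
python3 - <<'E'
from bench import *
import cv2,numpy as np
print(read_state())
for n in ("side","top"):
    p,d=grab_frame(n); cv2.imwrite(f"pics/{n}0.png",p[:,:,::-1]); np.savez(f"{n}0.npz",p=p,d=d); print(n,camera_model(n))
E
```

```text
{'time': 0.0, 'qpos': array([ 1.21988321e+00,  8.79437270e-02,  1.37223868e+00,  2.03093442e-06,
        1.68358992e+00, -1.03074960e-01]), 'dq': array([ 0.00085163, -0.00123533,  0.00051948, -0.00045154,  0.00123029,
        0.00047259]), 'joint_efforts': array([-4.98987254e-05, -3.40170264e+01, -3.02433550e+01,  7.18436809e-02,
        3.29012051e-02, -2.00034065e-04]), 'position': array([0.13472233, 0.53268383, 0.20431824]), 'orientation': array([ 1.23601988e-01,  9.92331276e-01, -1.06164797e-03, -2.46249663e-04]), 'contact_force': array([-0.98788575, -0.03335761, -0.26330785]), 'ft_torque': array([ 0.02683724, -0.02539159, -0.01068045]), 'finger_force': 0.0, 'opening': 0.09394766855988242}
side {'mtx': array([[407.9541722 ,   0.        , 286.63613768],
       [  0.        , 407.9541722 , 209.695588  ],
       [  0.        ,   0.        ,   1.        ]]), 'rvec': array([ 0.45218272, -2.56804455,  1.42284953]), 'tvec': array([0.50848262, 0.18685027, 0.74551175])}
top {'mtx': array([[487.1245801 ,   0.        , 280.37762277],
       [  0.        , 487.1245801 , 207.37631524],
       [  0.        ,   0.        ,   1.        ]]), 'rvec': array([ 2.18760006, -2.14475895,  0.14862963]), 'tvec': array([-0.06929822,  0.59114093,  1.21083087])}
```

View pics/top0.png

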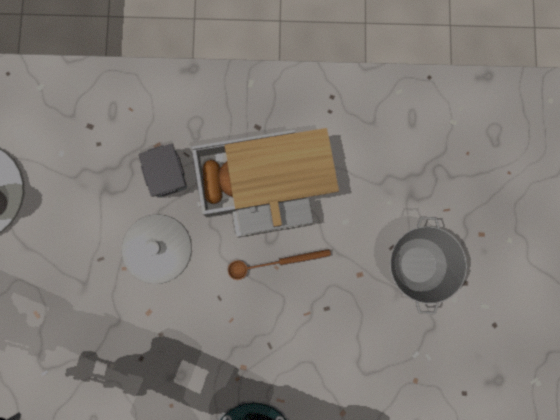

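View pics/side0.png

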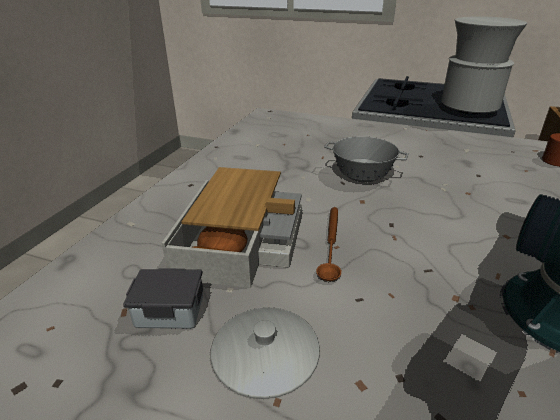

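The top view shows the lid at (228–338, 130–205), the lug at (270–282, 200–225), and the grey bar and ledge at (235–313, 200–235). The spoon lies in front at row ~262. The side view shows the same lug at (265–295, 205) and the tooth at (265, 222).

```bash
cat > h.py <<'E'
from bench import *
import cv2,numpy as np
def cloud(n,p,d):
    m=camera_model(n);K=m["mtx"];R=cv2.Rodrigues(m["rvec"])[0];v,u=np.mgrid[:420,:560]
    c=np.stack([(u-K[0,2])/K[0,0]*d,(v-K[1,2])/K[1,1]*d,d],-1)
    return (c-m["tvec"])@R
def ray(n,u,v,z):
    m=camera_model(n);K=m["mtx"];R=cv2.Rodrigues(m["rvec"])[0]
    o=-R.T@m["tvec"];r=R.T@np.array([(u-K[0,2])/K[0,0],(v-K[1,2])/K[1,1],1]);return o+r*(z-o[2])/r[2]
E
python3 - <<'E'
from h import *
for n,(a,b,c,e) in {"top":(120,250,180,350),"side":(150,300,150,320)}.items():
    f=np.load(n+"0.npz");p,d=f["p"],f["d"];P=cloud(n,p,d)
    h=cv2.cvtColor(p,cv2.COLOR_RGB2HSV);roi=np.zeros(d.shape,bool);roi[a:b,c:e]=1
    w=(h[...,0]>12)&(h[...,0]<25)&(h[...,1]>110)&roi&(d>0)
    lidm=w&(abs(P[...,2]-.087)<.006); k=cv2.morphologyEx(w.astype(np.uint8),cv2.MORPH_OPEN,np.ones((23,23)) if n=="top" else np.ones((25,25)))
    r=cv2.minAreaRect(np.argwhere(k)[:,::-1].astype(np.float32)); 
    print(n,"wood z pct",np.percentile(P[w][:,2],[5,25,50,75,95]).round(4))
    bx=cv2.boxPoints(r); print("lid corners",[ray(n,*q,.087).round(4).tolist() for q in bx] )
    s=w&(k==0)&(P[...,2]>.092); print("lug px",s.sum(),P[s].mean(0).round(4),P[s].min(0).round(4),P[s].max(0).round(4), np.argwhere(s).min(0),np.argwhere(s).max(0))
p=np.load("top0.npz")["p"]
cv2.imwrite("pics/c1.png",cv2.resize(p[120:250,180:350,::-1],None,fx=4.5,fy=4.5,interpolation=cv2.INTER_CUBIC))
p=np.load("side0.npz")["p"]
cv2.imwrite("pics/c2.png",cv2.resize(p[150:290,150:320,::-1],None,fx=4.2,fy=4.2,interpolation=cv2.INTER_CUBIC))
E
```

```text
top wood z pct [0.0519 0.0838 0.086  0.0878 0.0906]
lid corners [[1.1066, 0.6718, 0.087], [1.1066, 0.6718, 0.087], [1.1066, 0.6718, 0.087], [1.1066, 0.6718, 0.087]]
lug px 151 [ 0.5973 -0.0491  0.0967] [ 0.5415 -0.1853  0.092 ] [0.7621 0.0741 0.1025] [138 228] [225 333]
side wood z pct [0.0586 0.0857 0.0865 0.0871 0.0886]
lid corners [[0.8005, -0.1186, 0.087], [0.6464, -0.174, 0.087], [0.5558, 0.0515, 0.087], [0.6789, 0.0959, 0.087]]
lug px 148 [ 0.5651 -0.0404  0.0969] [ 0.54   -0.056   0.0921] [ 0.592  -0.0287  0.1002] [198 272] [206 294]
```

View pics/c1.png

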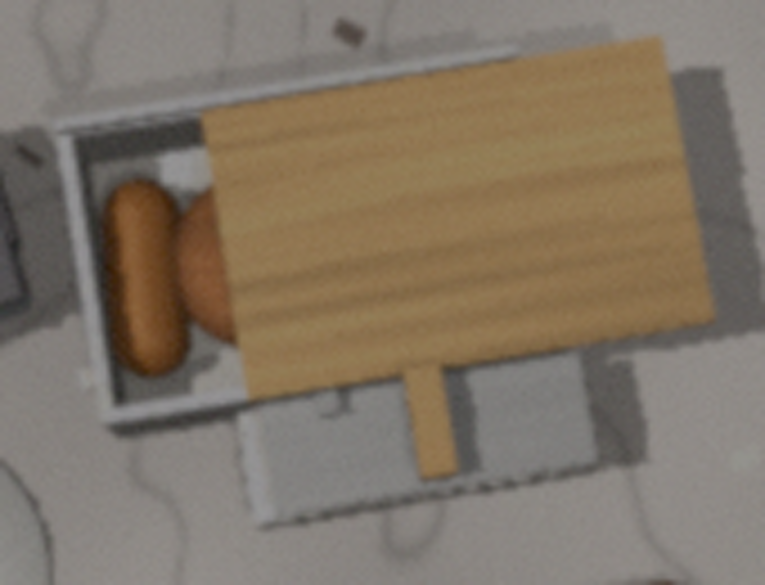

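View pics/c2.png

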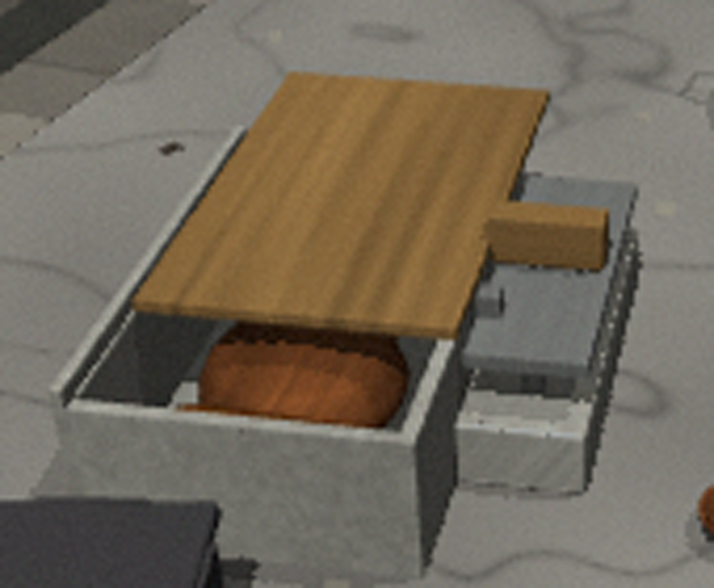

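The crops show the lid's four corners, the lug (top view, tip at (421–458, 475) in the crop), the bar and the tooth clearly. I'll cast rays from these corners.

Run:
```python
from h import *
T=lambda x,y,z:ray("top",180+x/4.5,120+y/4.5,z); S=lambda x,y,z:ray("side",150+x/4.2,150+y/4.2,z)
t=[T(*q,.087) for q in((203,112),(660,38),(714,320),(248,397))]
s=[S(*q,.087) for q in((135,303),(290,72),(550,92),(455,333))]
for n,L in(("top",t),("side",s)):
    L=np.array(L);print(n,L[:,:2].round(4).tolist(),"len",np.linalg.norm(L-np.roll(L,-1,0),axis=1).round(3))
    for i,j in((1,0),(2,3)): e=L[j]-L[i];print("yaw of +y dir -90:",np.degrees(np.arctan2(-e[0],e[1])).round(2))
print("lug top tip T",T(421,477,.098),T(458,474,.098),"base",T(405,367,.098),T(442,365,.098))
print("lug +y top edge S",S(487,232,.098),S(607,240,.098),"-y tip",S(608,209,.098))
print("bar T -y end",T(580,352,.070),T(597,463,.070))
print("bar S: -y",S(525,177,.07),S(637,185,.07),"+y",S(465,360,.07),S(585,372,.07))
print("tooth T",T(345,398,.082),"S",S(490,292,.082))
# bin end (+y) top corners z .08
print("bin +y T",T(62,128,.08),T(108,415,.08),"S",S(62,400,.08),S(405,438,.08))
f=np.load("top0.npz");P=cloud("top",f["p"],f["d"]);print("bar z", [np.median(P[120+int(y/4.5)-1:122+int(y/4.5),180+int(x/4.5)-2:183+int(x/4.5),2]).round(4) for x,y in((530,410),(340,440))])
hs=cv2.cvtColor(f["p"],cv2.COLOR_RGB2HSV);m=(hs[...,0]<12)&(hs[...,1]>110);m[:240]=0;m[285:]=0;m[:,:220]=0;m[:,345:]=0
print("spoon",P[m].min(0),P[m].max(0))
```

```text
top [[0.7401, 0.0837], [0.7881, -0.1693], [0.6297, -0.2001], [0.5818, 0.0541]] len [0.257 0.161 0.259 0.161]
yaw of +y dir -90: 10.76
yaw of +y dir -90: 10.67
side [[0.7377, 0.0907], [0.7882, -0.1646], [0.627, -0.1934], [0.5793, 0.061]] len [0.26  0.164 0.259 0.161]
yaw of +y dir -90: 11.19
yaw of +y dir -90: 10.61
lug top tip T [ 0.53912714 -0.04102002  0.098     ] [ 0.54114741 -0.06089727  0.098     ] base [ 0.59863871 -0.03114277  0.098     ] [ 0.60015204 -0.05114502  0.098     ]
lug +y top edge S [ 0.5932998  -0.01343555  0.098     ] [ 0.53293222 -0.02689496  0.098     ] -y tip [ 0.54256733 -0.05630146  0.098     ]
bar T -y end [ 0.61282434 -0.1279145   0.07      ] [ 0.55115731 -0.13802971  0.07      ]
bar S: -y [ 0.61439009 -0.11904767  0.07      ] [ 0.55107971 -0.13204446  0.07      ] +y [0.57603892 0.05817151 0.07      ] [0.51801957 0.04769717 0.07      ]
tooth T [0.5829703  0.00143379 0.082     ] S [0.58023162 0.01539236 0.082     ]
bin +y T [0.73092414 0.16225832 0.08      ] [0.57115807 0.13074662 0.08      ] S [0.73202686 0.16278652 0.08      ] [0.57194112 0.13474108 0.08      ]
bar z [np.float64(0.0699), np.float64(0.0705)]
spoon [ 0.41085892 -0.18277259  0.00195864] [0.48651491 0.07109528 0.02501249]
```

Call:
apply_moves(rows="0 0 0 0 0 -0.046; 0 0 0 0 0 -0.046; 0 0 0 0 0 -0.046", grip=1, grip_force=20)

```text
time: 0.48
position: [0.1348, 0.5329, 0.2048]
orientation: [-0.095, 0.995, -0.001, -0.0]
contact_force: [0.7, -0.0, -0.3]
opening: 0.0675
finger_force: 0.0
```

Call:
apply_moves(rows="-0.2 -0.45 0 0 0 0; -0.2 -0.45 0 0 0 0; -0.2 -0.45 0 0 0 0; -0.2 -0.45 0 0 0 0; -0.2 -0.45 0 0 0 0; -0.2 -0.45 0 0 0 0; -0.2 -0.45 0 0 0 0; -0.2 -0.45 0 0 0 0; -0.2 -0.45 0 0 0 0; -0.2 -0.45 0 0 0 0")

```text
time: 1.72
position: [0.415, 0.1264, 0.2051]
orientation: [-0.093, 0.996, 0.0, -0.0]
contact_force: [0.4, 0.6, 0.4]
opening: 0.0004
finger_force: 0.0
```

Call:
apply_moves(rows="-0.18 -0.44 0 0 0 0; -0.18 -0.44 0 0 0 0; -0.18 -0.44 0 0 0 0; -0.18 -0.44 0 0 0 0; -0.18 -0.44 0 0 0 0; -0.18 -0.44 0 0 0 0; 0 0 0 0 0 0; 0 0 0 0 0 0")

```text
time: 2.72
position: [0.5689, -0.1111, 0.2048]
orientation: [-0.093, 0.996, 0.001, -0.001]
contact_force: [-1.1, 0.3, -0.0]
opening: 0.0002
finger_force: 0.0
```

Run:
```python
from h import *
s=read_state();p,d=grab_frame("wrist");m=camera_model("wrist");print(s["position"],s["orientation"],m)
np.savez("w0.npz",p=p,d=d,pos=s["position"],q=s["orientation"]);cv2.imwrite("pics/w0.png",cv2.resize(p[:,:,::-1],(784,588)))
```

```text
[ 0.56893756 -0.11109092  0.20482441] [-9.27105124e-02  9.95692638e-01  6.51954701e-04 -7.12073462e-04] {'mtx': array([[325.1922621 ,   0.        , 274.40150106],
       [  0.        , 325.1922621 , 208.41750353],
       [  0.        ,   0.        ,   1.        ]]), 'tool_from_camera': array([[-1.26843260e-04, -9.59983659e-01, -2.80055990e-01,
         8.03622518e-02],
       [ 9.99999632e-01, -3.59430610e-04,  7.79145268e-04,
         5.19092534e-04],
       [-8.48627421e-04, -2.80055788e-01,  9.59983352e-01,
        -1.80726200e-01],
       [ 0.00000000e+00,  0.00000000e+00,  0.00000000e+00,
         1.00000000e+00]])}
```

View pics/w0.png

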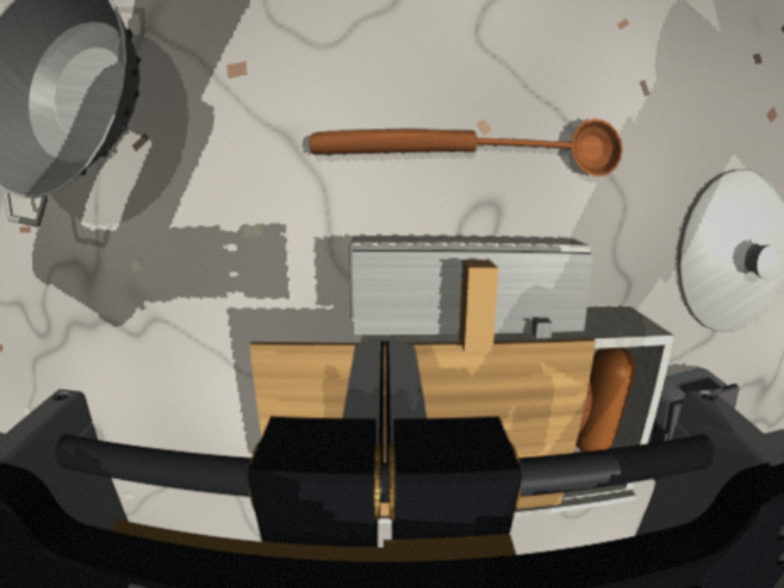

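The wrist view shows the lug top at (461–496, 261–349), the bar at (352–590, 251–333), and the tooth at (541, 327). I'll cast rays from these.

Run:
```python
from h import *
from scipy.spatial.transform import Rotation as R
f=np.load("w0.npz");m=camera_model("wrist");K=m["mtx"];X=m["tool_from_camera"];Rt=R.from_quat(f["q"]).as_matrix()
def W(x,y,z):
    u,v=(x+.5)/1.4-.5,(y+.5)/1.4-.5
    a=np.array([u-K[0,2],v-K[1,2]])/K[0,0];t=np.hypot(*a)
    c=np.append(a/t*np.sin(t),np.cos(t));r=Rt@X[:3,:3]@c;o=Rt@X[:3,3]+f["pos"];return o+r*(z-o[2])/r[2]
y=np.radians(10.7);ex=np.array([np.cos(y),np.sin(y)]);ey=np.array([-ex[1],ex[0]])
O=np.array([.6756,.0198])
for n,a,z in(("lug tip+base -y,+y",[(463,261),(496,263),(461,349),(494,350)],.098),("bar",[(352,251),(353,333),(590,256),(585,331)],.07),("tooth top",[(534,319),(550,319)],.082),("lid edge",[(251,344),(594,341)],.087)):
    for q in a: w=W(*q,z);b=w[:2]-O;print(n,w.round(4)[:2],"bin mm",(1e3*b@ex).round(1),(1e3*b@ey).round(1))
```

```text
lug tip+base -y,+y [ 0.542 -0.063] bin mm -146.7 -56.5
lug tip+base -y,+y [ 0.539  -0.0408] bin mm -145.5 -34.2
lug tip+base -y,+y [ 0.6028 -0.0497] bin mm -84.4 -54.8
lug tip+base -y,+y [ 0.5996 -0.0261] bin mm -83.2 -31.0
bar [ 0.5546 -0.1361] bin mm -147.8 -130.7
bar [ 0.6156 -0.1251] bin mm -85.8 -131.2
bar [0.5234 0.0402] bin mm -145.8 48.3
bar [0.5825 0.0551] bin mm -84.9 52.0
tooth top [0.5768 0.0033] bin mm -100.2 2.1
tooth top [0.5746 0.016 ] bin mm -100.0 15.0
lid edge [ 0.6321 -0.1975] bin mm -83.1 -205.4
lid edge [0.5841 0.0561] bin mm -83.1 52.6
```

Call:
apply_moves(rows="-0.02 0.11 0.3 0 0 0; -0.02 0.11 0.35 0 0 0; 0 0 0.35 0 0 0; 0 0 0.25 0 0 0; 0 0 0 0 0 0; 0 0 0 0 0 0")

```text
time: 3.52
position: [0.5699, -0.0887, 0.0821]
orientation: [-0.093, 0.996, -0.0, 0.001]
contact_force: [-0.0, 0.5, 1.4]
opening: 0.0004
finger_force: 0.0
```

Call:
apply_moves(rows="0 0 0.05 0 0 0; 0 0 0.05 0 0 0; 0 0 0.05 0 0 0; 0 0 0.05 0 0 0; 0 0 0 0 0 0; 0 0 0 0 0 0")

```text
time: 4.28
position: [0.5699, -0.0894, 0.0615]
orientation: [-0.093, 0.996, -0.0, 0.001]
contact_force: [-0.2, 0.7, 6.2]
opening: 0.0003
finger_force: 2.9
```

Call:
apply_moves(rows="0 0 0.03 0 0 0; 0 0 0.03 0 0 0; 0 0 0.01 0 0 0; 0 0 0 0 0 0; 0 0 0 0 0 0")

```text
time: 4.9
position: [0.5699, -0.0894, 0.055]
orientation: [-0.093, 0.996, -0.0, 0.001]
contact_force: [-1.1, 0.5, 7.3]
opening: 0.0006
finger_force: 3.8
```

Run:
```python
from h import *
F=[]
for i in range(3): grab_frame("wrist") if i<2 else 0; s=read_state();F.append(s["contact_force"])
print(s["position"],np.mean(F,0),np.std(F,0))
p,d=grab_frame("wrist");cv2.imwrite("pics/w1.png",cv2.resize(p[120:300,170:450,::-1],None,fx=2.8,fy=2.8))
```

```text
[ 0.5699029  -0.08943068  0.05504461] [-1.92813924  0.83611692  7.04519787] [0.29420866 0.30021391 0.42294026]
```

View pics/w1.png

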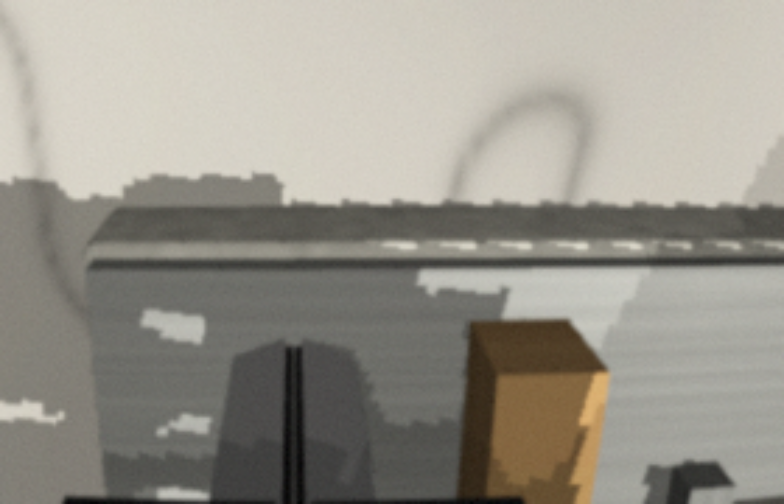

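The wrist view shows the shut fingers at (235–370) on the pressed bar. The lug is ahead at (470–605), with its rear face about 30 mm from the finger axis. I'll check the bar height by depth.

Run:
```python
from h import *
from scipy.spatial.transform import Rotation as R
s=read_state();p,d=grab_frame("wrist");m=camera_model("wrist");K=m["mtx"];X=m["tool_from_camera"];Rt=R.from_quat(s["orientation"]).as_matrix()
def pt(x,y):
    u,v=170+x/2.8,120+y/2.8;z=np.median(d[int(v)-2:int(v)+3,int(u)-2:int(u)+3])
    a=np.array([u-K[0,2],v-K[1,2]])/K[0,0];t=np.hypot(*a);c=np.append(a/t*np.tan(t),1)*z
    return Rt@(X[:3,:3]@c+X[:3,3])+s["position"]
for q in((150,300),(420,330),(700,340),(540,400)):print(q,pt(*q).round(4))
n="side";p,d=grab_frame(n);P=cloud(n,p,d)
for q in((610,215),(560,330),(530,345)):
    u,v=int(150+q[0]/4.2),int(150+q[1]/4.2);print(q,np.median(P[v-1:v+2,u-1:u+2].reshape(-1,3),0).round(4))
```

```text
(150, 300) [ 0.5591 -0.1213  0.0564]
(420, 330) [ 0.5552 -0.0639  0.0563]
(700, 340) [0.5466 0.0014 0.0566]
(540, 400) [ 0.5487 -0.0498  0.0993]
(610, 215) [ 0.5611 -0.1163  0.0557]
(560, 330) [ 0.5502 -0.0032  0.0549]
(530, 345) [0.5594 0.0158 0.0553]
```

Call:
apply_moves(rows="0 0.05 0 0 0 0; 0 0.05 0 0 0 0; 0 0.04 0 0 0 0; 0 0.04 0 0 0 0; 0 0.04 0 0 0 0; 0 0.04 0 0 0 0; 0 0.04 0 0 0 0; 0 0 0 0 0 0")

```text
time: 6.15
position: [0.5661, -0.0628, 0.056]
orientation: [-0.092, 0.996, -0.003, 0.003]
contact_force: [0.7, -5.6, 7.2]
opening: 0.0006
finger_force: 4.0
```

Call:
apply_moves(rows="0 0.04 0.01 0 0 0; 0 0.04 0 0 0 0; 0 0.04 0 0 0 0; 0 0.04 0 0 0 0; 0 0.04 0 0 0 0; 0 0 0 0 0 0")

```text
time: 6.9
position: [0.5626, -0.0433, 0.0553]
orientation: [-0.092, 0.996, -0.003, 0.003]
contact_force: [0.5, -5.7, 7.7]
opening: 0.0005
finger_force: 4.2
```

```bash
cat >> h.py <<'E'
def lugside():
    p,d=grab_frame("side");P=cloud("side",p,d);h=cv2.cvtColor(p,cv2.COLOR_RGB2HSV)
    w=(h[...,0]>12)&(h[...,0]<25)&(h[...,1]>110)&(abs(P[...,2]-.0865)<.004)&(P[...,0]>.5)
    e=np.array([-.1857,.9826]);return np.percentile(P[w][:,:2]@e,[2,50,98]).round(4),p,P
E
python3 - <<'E'
from h import *
s=read_state();print(s["position"],s["contact_force"])
l,p,P=lugside();print(l)
f=np.load("side0.npz");h=cv2.cvtColor(f["p"],cv2.COLOR_RGB2HSV);P0=cloud("side",f["p"],f["d"])
w=(h[...,0]>12)&(h[...,0]<25)&(h[...,1]>110)&(abs(P0[...,2]-.0865)<.004)&(P0[...,0]>.5);print(np.percentile(P0[w][:,:2]@np.array([-.1857,.9826]),[2,50,98]).round(4))
E
```

```text
[ 0.56257103 -0.04333168  0.05533933] [ 0.52833684 -5.71058648  7.65984257]
[-0.2741 -0.117  -0.0269]
[-0.3024 -0.1521 -0.0521]
```

Call:
apply_moves(rows="0.005 0.04 0 0 0 0; 0.005 0.04 0 0 0 0; 0 0.04 0 0 0 0; 0 0.04 0 0 0 0; 0 0.04 0 0 0 0; 0 0.04 0 0 0 0; 0 0.04 0 0 0 0; 0 0.04 0 0 0 0; 0 0.04 0 0 0 0; 0 0 0 0 0 0")

```text
time: 8.2
position: [0.5556, -0.0077, 0.0554]
orientation: [-0.092, 0.996, -0.003, 0.004]
contact_force: [2.2, -5.1, 7.5]
opening: 0.0007
finger_force: 4.1
```

Run:
```python
from h import *
s=read_state();print(s["position"],s["contact_force"]);print(lugside()[0])
```

```text
[ 0.55558726 -0.00765083  0.05536391] [ 2.24600821 -5.08832742  7.47553627]
[-0.2387 -0.0795  0.0093]
```

Call:
apply_moves(rows="0 0.03 0 0 0 0; 0 0.03 0 0 0 0; 0 0.03 0 0 0 0; 0 0.02 0 0 0 0; 0 0.02 0 0 0 0; 0 0 0 0 0 0")

```text
time: 9.0
position: [0.5532, 0.0049, 0.0553]
orientation: [-0.092, 0.996, -0.003, 0.004]
contact_force: [1.6, -5.4, 8.0]
opening: 0.0004
finger_force: 4.4
```

Run:
```python
from h import *
s=read_state();print(s["position"],s["contact_force"]);l,p,P=lugside();print(l)
cv2.imwrite("pics/s3.png",cv2.resize(p[150:290,150:320,::-1],None,fx=4.2,fy=4.2,interpolation=cv2.INTER_CUBIC))
```

```text
[0.55317472 0.00487058 0.0553415 ] [ 1.59077575 -5.39316915  7.95067556]
[-0.2259 -0.067   0.022 ]
```

View pics/s3.png

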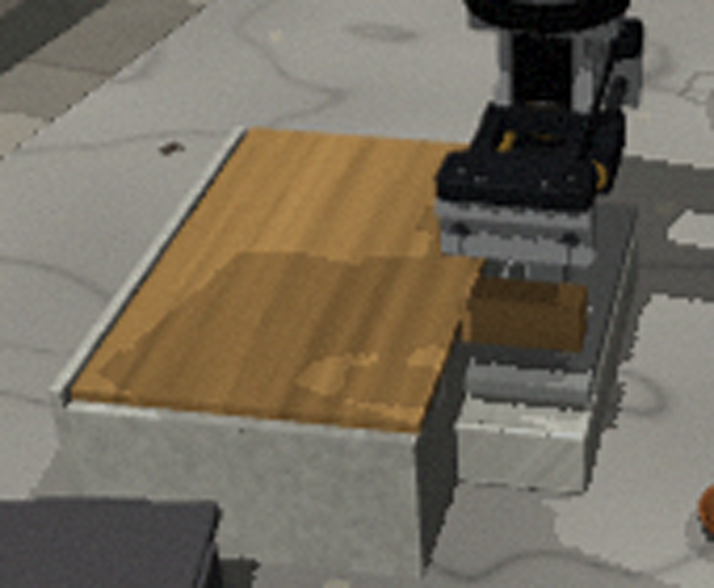

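The lid is nearly closed and the lug, at (470–585, 280–350), is close to the bar's +y end. Travel is about 75 mm, so I'll push a few millimetres more.

Call:
apply_moves(rows="0 0.02 0 0 0 0; 0 0.02 0 0 0 0; 0 0 0 0 0 0")

```text
time: 9.43
position: [0.5524, 0.0087, 0.0554]
orientation: [-0.092, 0.996, -0.003, 0.004]
contact_force: [1.3, -5.6, 7.8]
opening: 0.0008
finger_force: 4.4
```

Call:
apply_moves(rows="0 -0.04 0 0 0 0; 0 -0.04 0 0 0 0; 0 0 0 0 0 0")

```text
time: 9.8
position: [0.5526, 0.0053, 0.0545]
orientation: [-0.093, 0.996, 0.001, 0.002]
contact_force: [-0.4, 2.8, 7.4]
opening: 0.0002
finger_force: 3.8
```

Call:
apply_moves(rows="0 0 -0.05 0 0 0; 0 0 -0.05 0 0 0; 0 0 -0.06 0 0 0; 0 0 -0.1 0 0 0; 0 -0.1 -0.25 0 0 0; 0 -0.2 -0.35 0 0 0; 0.3 -0.2 -0.35 0 0 0; 0.3 -0.3 -0.2 0 0 0; 0.3 -0.3 0 0 0 0; 0 0 0 0 0 0")

```text
time: 11.05
position: [0.4809, -0.1229, 0.1933]
orientation: [-0.09, 0.996, -0.0, -0.001]
contact_force: [-0.3, 0.3, 0.2]
opening: 0.0
finger_force: 0.0
```

Run:
```python
from h import *
s=read_state();print(s["position"],s["contact_force"]);l,p,P=lugside();print(l)
a=cv2.resize(p[180:290,220:320,::-1],None,fx=4,fy=4,interpolation=cv2.INTER_CUBIC)
t,d=grab_frame("top");b=cv2.resize(t[140:250,220:320,::-1],None,fx=4,fy=4,interpolation=cv2.INTER_CUBIC)
cv2.imwrite("pics/f.png",np.hstack([a,b]))
for x,y in((540,375),(520,380),(560,290),(580,290)):
    u,v=int(150+x/4.2),int(150+y/4.2);print(np.median(P[v-1:v+2,u-1:u+2].reshape(-1,3),0).round(4))
```

```text
[ 0.4809203  -0.12291282  0.19326493] [-0.251374    0.34996145  0.16855063]
[-0.2241 -0.0735  0.0261]
[0.549  0.0322 0.0494]
[0.5637 0.0258 0.0383]
[0.5396 0.0261 0.0985]
[ 0.5415 -0.0159  0.0709]
```

View pics/f.png

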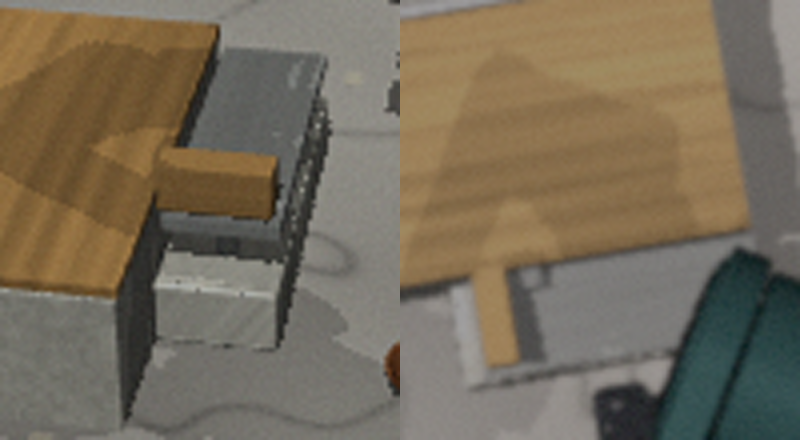

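The bar is back up (top at z 0.071). In the top view the tooth at (540, 275) stands behind the lug at (470–518), and the arm is clear.

```bash
python3 -c "
from bench import *
print(sign_off())"
```

```text
the job is handed in; nothing more can be done
None
```

The bread bin is closed and locked: the lug went fully past the tooth, the bar sprang fully up behind it (bar top at z 71 mm), and I handed the job in at about 11 s with the arm clear.

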